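Dock a cell board in the potentiostat's docking frame and pin it

ROBOT

A 6-joint arm with a two-finger parallel gripper is mounted at the origin on the work surface. World frame = base frame: x ahead of the robot, y to its left, z up, the work surface at z = 0. Lengths are in m, angles in rad, forces in N, time in s.
With the tool pointing down it reaches from about 0.3 to 0.75 m from the base axis. Payload 8.5 kg.
Tool frame: the origin (TCP) lies on the centre line of the jaws, within the pads' length; the fingertips stand 11 mm ahead of it and the grasp point (between the pads) lies 8 mm behind it (tcp_to_tips is the z of the fingertips in the tool frame, in m); z points along the fingers, y is the line along which they close (so a half turn about z gives the same grasp; the last joint's range is limited). The gripper opens to 88 mm and grips with 3 to 60 N. Pads are 18 mm wide; open, the fingers measure 123 mm over their backs; the gripper's body (75 mm by 187 mm) begins 45 mm behind the grasp point.
Start: joints at [-1.432, 0.381, 1.297, -0, 1.464, -0.215], TCP at [0.191, -0.516, 0.25] pointing down, gripper open.
Joint ranges: [-3.11, 3.11], [-0.89, 2.33], [0.22, 2.48], [-1.42, 4.56], [0.17, 2.85], [-2.88, 2.88]. Speed limits (rad/s): [2.39, 2.39, 3.14, 3.14, 3.14, 3.14].

INTERFACE

Orientations are given as a unit quaternion [x, y, z, w].
In Python, from plant import get_state, snapshot, get_calibration, close_job, tcp_to_tips gives the robot as it stands.
- The arm moves only by the tool jog_arm, never from a script. Its arguments are lists of equal length, an entry for each row: "linear": the shift along the tool's x, y, z in m, a list of three; "rot": the turn, a rotation vector about the tool's x, y, z in degrees, a list of three; "grip": the closure, from -1 (fully open) to 1 (shut), so that 0 is half open. A call has 1 to 20 rows; each row shifts and turns the commanded pose from where the row before left it, along the tool's axes as they then stand; what a row does not reach is not made up. A row lasts 1/10 s, in which the tool goes at most 50 mm and 8.59 degrees, less where a joint would pass 70% of its speed; a pose out of reach is approached as far as the arm can. A call with a gripper value outside its range is refused whole. The fingers move at their own pace and stop on an object; the grip force is fixed at half the most. Time passes only in rows, so rows that do not move let the fingers close. It gives the time, the measured TCP pose, the force, the opening and the grip force at its end, in the units of the state.
- get_state(): the state, without advancing time (a new reading comes with each control period).
- snapshot(name): name is "scene" or "side" or "wrist"; returns (picture, depth): 480x640x3 uint8, red, green, blue; 480x640 float32, m along the optical axis (not along the pixel's ray), 0 where there is no reading.
- get_calibration(name): a dict with "fovy" (degrees; the focal length in pixels is half the picture's height over the tangent of half this angle, whatever the lens; pixels are square), "cx", "cy" (the principal point, pixels), "k1" (the pictures are not rectified: a ray, as slopes to the right and down, at radius r is drawn at 1 + k1 r^2 times it, then the intrinsics apply), "rvec" (rotation vector, rad) and "tvec" (3), from world to camera coordinates, as OpenCV has them; the wrist camera has in their place "hand_eye" (4x4, takes a point from camera to tool coordinates, whose origin is the TCP and whose axes are the flange's). Camera axes: x right, y down, z forward; pixel columns grow to the right and rows downward; lengths in m; the calibration is good to about 2 mm. A picture is of the moment at which its call begins: read the wrist's pose just before it. get_calibration takes no time and is no camera call.
- close_job(): hands the job in; it is judged then, once.
The state is a dict: "clock": time; "joints": joint angles; "qd": joint speeds; "joint_torque": joint torques, N m; "ee_pos": TCP position; "tool_rot": TCP orientation; "contact_force": force on the tool from outside, world axes, zero at the start; "torque": the same for the moment, N m; "opening": finger opening in m; "gripper_force": force on a finger pad.
Only numpy, scipy, OpenCV 4.12 (cv2) and the standard library are available. Lean on these libraries where they do the work, as an engineer would, in place of code of your own. Each camera call takes 0.05 s, during which the arm holds its last target. There are 200 camera calls.

TASK

Slide the loose cell board, lug first, into the slot of the docking frame until it is fully home against the stop, pushing firmly past the contact shoes but without ramming it. Then take the headed steel pin from its grey block and push it down through the fork and the board's lug until its head sits flat on the fork, and let go. Leave everything else on the bench where it is.

Things in the scene. Friction and masses are not known exactly. Their poses are not given: they have to be found in the camera images.
- board: Loose cell board, 280-490 g: slick cream slab 130 (x) x 100 (y) x 10 mm lying flat, with eight copper pads and a black bridge handle; a steel lug 34 mm wide, 10 mm thick sticks out 36 mm from the middle of its +x edge and goes in first. Origin: centre of the slab's underside; +x towards the lug, z up. Slab's leading edge 65 mm ahead of the origin, lug's tip 101 mm.
- board_handle (a point): Middle of the handle's grip bar, 46 mm above the board's underside. The bar runs along the board's y: 12 mm thick (x), 60 mm long (y), 20 mm high (36 to 56 mm above the underside), open beneath between two posts. Grip it from above with the fingers closing along the board's x.
- lug_hole (a point): Centre of the 15 mm hole through the lug, at its top face, 85 mm ahead of the board's origin and 10 mm above its underside.
- dock: Fixed docking frame, cream base, aluminium rails. Origin at bench level; +x is the way the board slides in, z up. Its flat floor, 24 mm above the bench and 150 mm wide, runs from x = -140 to the fork at +60 mm. Up to x = -64 it is a bare apron to set the board on; flared guides (x = -64 to -20) narrow from about 123 mm to the slot. Board fully home: its origin at x = -5 mm.
- slot_mouth (a point): Middle of the slot's mouth on the floor: dock x = -20 mm, 24 mm above the bench. From here to x = +75 the slot lies between side rails 102.5 mm apart, whose lips overhang the outer 10 mm of each board edge, 12.5 mm above the floor (lip tops 44 mm above the bench), so the board must slide in from the apron. The middle 80 mm is open above.
- guard_bar (a point): Middle of the top of the grey guard bar that bridges the slot on two side posts: 36 mm wide (dock x = -30 to +6 mm), from 86 to 94 mm above the bench. The board's handle (top 80 mm above the bench) and lug pass under it, a gripper holding the handle does not: start the board in by its handle, then push it home with shut fingertips on its 10 mm high rear edge, 65 mm behind its origin.
- stop (a point): Middle of the stop: dock x = +60 mm, 24 mm above the bench. Two solid steel cheeks meet the slab's leading edge here. In front of them two black sliding contact shoes project 4 to 8 mm: together they give way to a push of about 4 N (the board's own friction comes on top, 8 to 20 N in all) and stay where pushed, nothing springs back.
- fork_hole (a point): Centre of the 15 mm hole in the fork's upper plate, at its top face: dock x = +80 mm, 46.5 mm above the bench. The fork is two horizontal steel plates 40 mm long (x), the upper 52 mm wide and 10 mm thick, 13.5 mm apart, holed on one vertical axis; the lug slides between them and its hole lines up when the board is fully home.
- pin: Loose headed steel pin, upright, 74 mm tall, 90 g: shank 12 mm in diameter, 42 mm long with a 5 mm taper at its tip; round head 26 mm in diameter, 6 mm thick; above it a round grip 18 mm in diameter, 26 mm tall. Origin: the tip's centre; z up the pin. Starts in the grey block, its head resting on the block.
- pin_seat (a point): Point on the pin's axis at the underside of the head, 42 mm above the tip.
- pin_grip (a point): Point on the pin's axis in its round grip, 67 mm above the tip (7 mm below its top): a place to grip it from above, with the fingertips clear of the head.
- pin_block: Fixed grey plastic block 50 x 50 x 46.5 mm with a 15 mm through hole in the middle, where the pin is parked. Origin: centre of its underside.
- tub: Bystander, to be left alone: small white screw-top plastic jar, 52 mm across, 65 mm tall. Origin: its underside on the bench.
- tape_measure: Bystander, to be left alone: yellow tape measure lying flat, about 80 mm, 30 mm high. Origin: its underside on the bench.
- mouse: Bystander, to be left alone: black computer mouse, 100 x 58 mm. Origin: its underside on the bench.
- meter: Bystander, to be left alone: cream hand-held meter lying on its back, 160 x 85 x 52 mm. Origin: its underside on the bench.
- beaker: Bystander, to be left alone: open glass beaker, 66 mm across, 85 mm tall. Origin: its underside on the bench.
- screwdriver: Bystander, to be left alone: screwdriver lying on the bench. Origin: its underside on the bench.

How it is judged:
On the way, in this order (a step that is already met when the one before it is completed fails the run):
1. the board is fully home in the slot, the pin not yet in the fork (horizontal distance between lug_hole and fork_hole below 0.003 m and z of lug_hole in the frame of fork_hole between -0.016 and -0.007 m and angle between the x axis of board and the x axis of dock, either way round below 0.05 rad and angle between board's own z axis and vertical below 0.04 rad and distance between pin_seat and fork_hole above 0.02 m), for 0.2 s.
2. the pin is through fork and lug, its head seated (horizontal distance between lug_hole and fork_hole below 0.003 m and z of lug_hole in the frame of fork_hole between -0.016 and -0.007 m and angle between the x axis of board and the x axis of dock, either way round below 0.05 rad and angle between board's own z axis and vertical below 0.04 rad and horizontal distance between pin_seat and fork_hole below 0.004 m and z of pin_seat in the frame of fork_hole between -0.0025 and 0.0025 m and angle between pin's own z axis and vertical below 0.08 rad), for 0.2 s.
At the end, for the whole second after the job is handed in: The board lies flat in the slot, its lug hole within 3 mm of the fork's axis and within 3 degrees of the frame's direction; the pin is upright through fork and lug, within 4 mm of the axis, its head within 2.5 mm of the fork's top; both at rest and released (all of step 2 and linear speed of each of board, pin below 0.02 m/s); the robot touches nothing.
It fails at once if the board is rammed: more than 60 N between board and docking frame (contact force between board and dock above 60 N).
It fails at once if a bystander is moved more than 30 mm (distance of any of tub, tape_measure, mouse, meter, beaker, screwdriver from where it was at the start of the episode above 0.03 m).
It also fails if it takes over 72 s, if anything falls off the work surface, if the arm or the gripper's body presses on something with over 40 N, if the wrist force passes 120 N, or if a joint passes its speed limit or range.

## Working session

There is one attempt and no reset: what is moved stays moved. The work goes in short steps, Python scripts to look and compute and a tool call to move; the robot and the scene stay as the last step left them, time stands still between calls to the robot, and variables do not carry over. Pictures are saved under pics/ and viewed, at most 10 in all, crops included, and the job is handed in when it is done.

Besides the shell and the picture viewer there is one more tool, called after "Call:" by a JSON object that holds its "method" and its "body". jog_arm: Moves the arm, as the interface text tells. Its arguments: {"type":"object","properties":{"linear":{"type":"array"},"rot":{"type":"array"},"grip":{"type":"array"}},"required":["linear","rot","grip"]}

```bash
mkdir -p pics; cat > h.py <<'E'
import numpy as np, cv2
from scipy.spatial.transform import Rotation as R
from plant import get_state, snapshot, get_calibration, close_job, tcp_to_tips
def cam(name, st=None):
    c=get_calibration(name); f=240/np.tan(np.radians(c["fovy"])/2)
    if "hand_eye" in c:
        st=st or get_state(); T=np.eye(4); T[:3,:3]=R.from_quat(st["tool_rot"]).as_matrix(); T[:3,3]=st["ee_pos"]
        T=T@np.array(c["hand_eye"])
    else:
        T=np.eye(4); T[:3,:3]=cv2.Rodrigues(np.array(c["rvec"],float))[0]; T[:3,3]=np.ravel(c["tvec"]); T=np.linalg.inv(T)
    return f,c["cx"],c["cy"],c["k1"],T
def rays(C,uv):
    f,cx,cy,k1,T=C; d=(np.atleast_2d(uv).astype(float)-[cx,cy])/f; s=d.copy()
    for _ in range(20): s=d/(1+k1*(s**2).sum(1,keepdims=True))
    return np.c_[s,np.ones(len(s))]
def plane(C,uv,z):
    T=C[4]; d=rays(C,uv)@T[:3,:3].T; o=T[:3,3]
    return o+d*((z-o[2])/d[:,2])[:,None]
def cloud(C,depth,uv):
    uv=np.atleast_2d(uv); r=rays(C,uv); z=depth[uv[:,1].astype(int),uv[:,0].astype(int)]
    return (r*z[:,None])@C[4][:3,:3].T+C[4][:3,3]
def save(n,im): cv2.imwrite(f"pics/{n}.png",im[:,:,::-1])
E
python3 - <<'E'
from h import *
print(get_state(), tcp_to_tips)
for n in("scene","side","wrist"):
    C=cam(n); im,d=snapshot(n); save(n+"0",im); np.savez(f"{n}0.npz",im=im,d=d); print(n,C[0],C[3],C[4].round(3).tolist())
E
```

```text
{'clock': 0.0, 'joints': array([-1.43229686e+00,  3.81159754e-01,  1.29823227e+00, -1.13715515e-05,
        1.46359140e+00, -2.15301297e-01]), 'qd': array([ 0.00040175,  0.00032581,  0.00062351, -0.00076835,  0.00131108,
        0.00080088]), 'joint_torque': array([ 3.98674938e-04, -4.37928379e+01, -2.24553055e+01,  7.13502034e-02,
        3.52884340e-02, -1.39336357e-04]), 'ee_pos': array([ 0.190514  , -0.51567351,  0.24916683]), 'tool_rot': array([ 9.84393543e-01,  1.75979739e-01,  2.10483557e-05, -6.95090398e-04]), 'contact_force': array([ 0.22526684, -0.30209861,  0.22833764]), 'torque': array([-0.01347232, -0.00991817,  0.00626624]), 'gripper_force': 0.0, 'opening': 0.08864274997609045} 0.011
scene 517.6150855705785 0.03288344996592565 [[0.282, 0.633, -0.721, 1.44], [0.959, -0.17, 0.226, -0.279], [0.021, -0.755, -0.655, 0.847], [0.0, 0.0, 0.0, 1.0]]
side 525.4498221306693 -0.15470152595954836 [[-0.991, -0.1, 0.091, 0.467], [-0.135, 0.655, -0.743, 0.828], [0.015, -0.749, -0.663, 0.854], [0.0, 0.0, 0.0, 1.0]]
wrist 346.53185245276177 -0.06775142823648123 [[0.348, -0.902, -0.256, 0.256], [-0.938, -0.335, -0.094, -0.491], [-0.001, 0.273, -0.962, 0.385], [0.0, 0.0, 0.0, 1.0]]
```

View pics/scene0.png

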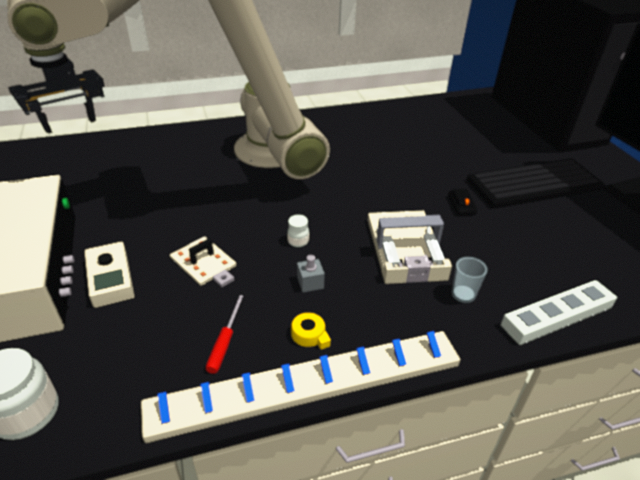

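View pics/side0.png

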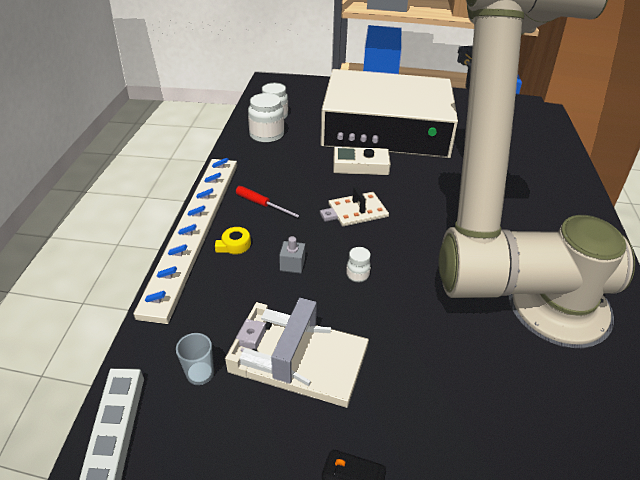

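The scene view shows the board at about (203,260) with its lug at (223,280), the pin block at (311,275) and the dock at (410,245) with its fork at (417,265). In the side view the board is at (358,208), the pin at (292,245), and the dock at (297,350) with its fork at (250,333).

```bash
python3 - <<'E'
from h import *
for n,roi in (("scene",dict(board=(165,230,240,292),pin=(292,250,330,295),dock=(362,205,455,290))),("side",dict(board=(318,185,392,228),pin=(275,232,310,276),dock=(222,295,372,410)))):
    z=np.load(n+"0.npz"); d=z["d"]; im=z["im"]; C=cam(n)
    for k,(a,b,c,e) in roi.items():
        v,u=np.mgrid[b:e,a:c]; uv=np.c_[u.ravel(),v.ravel()]; P=cloud(C,d,uv); col=im[uv[:,1],uv[:,0]].astype(int)
        lo,hi={"board":(.005,.015),"pin":(.038,.052),"dock":(.015,.03)}[k]
        m=(P[:,2]>lo)&(P[:,2]<hi)
        r=cv2.minAreaRect(P[m][:,:2].astype(np.float32)*1000); print(n,k,m.sum(),r,cv2.boxPoints(r).round().tolist(),'medz',np.median(P[m][:,2]))
        if k=="pin":
            m=P[:,2]>.056; print(" grip",P[m].mean(0),m.sum())
        if k=="board":
            m=(P[:,2]>.03)&(P[:,2]<.07); print(" handle",P[m].mean(0),m.sum(), cv2.minAreaRect(P[m][:,:2].astype(np.float32)*1000))
            g=(P[:,2]>.004)&(P[:,2]<.02)&(abs(col[:,0]-col[:,2])<25)&(col.max(1)>60)
            print(" greylug",np.median(P[g],0),g.sum())
        if k=="dock":
            m=(P[:,2]>.08)&(P[:,2]<.1); print(" bar",cv2.minAreaRect(P[m][:,:2].astype(np.float32)*1000),m.sum(),np.median(P[m][:,2]))
E
```

```text
scene board 1414 ((502.69793701171875, -261.0701599121094), (171.6104278564453, 103.94762420654297), 26.812828063964844) [[403.0, -253.0], [450.0, -346.0], [603.0, -269.0], [556.0, -176.0]] medz 0.0087673860367663
 handle [ 0.48936918 -0.26931536  0.04700362] 248 ((486.43499755859375, -268.72991943359375), (16.80965232849121, 60.858951568603516), 27.360137939453125)
 greylug [ 0.52336632 -0.24891287  0.00866957] 600
scene pin 334 ((622.5576782226562, -40.258399963378906), (51.30986022949219, 54.595252990722656), 88.98710632324219) [[595.0, -65.0], [649.0, -66.0], [650.0, -15.0], [596.0, -14.0]] medz 0.04495707726296394
 grip [ 0.70242357 -0.06355158  0.14344341] 96
scene dock 1924 ((590.43408203125, 217.05709838867188), (150.58544921875, 298.34735107421875), 79.38400268554688) [[430.0, 171.0], [723.0, 116.0], [751.0, 264.0], [458.0, 319.0]] medz 0.02223265166655497
 bar ((573.9169311523438, 220.49789428710938), (150.02914428710938, 43.38629913330078), 78.69158172607422) 721 0.0917798406112118
side board 1186 ((492.6938781738281, -277.72711181640625), (173.50350952148438, 195.74951171
[... 207 characters left out ...]
6), (14.01120376586914, 64.0528564453125), 27.26811408996582)
 greylug [ 0.49923341 -0.25225231  0.01131627] 831
side pin 326 ((617.1636352539062, -40.17191696166992), (54.598873138427734, 50.48638916015625), 88.82149505615234) [[591.0, -67.0], [642.0, -68.0], [643.0, -13.0], [592.0, -12.0]] medz 0.04714945226060524
 grip [0.60973915 0.00201064 0.10775649] 89
side dock 5190 ((562.35595703125, 222.68429565429688), (153.20785522460938, 240.09649658203125), 79.41281127929688) [[430.0, 169.0], [666.0, 125.0], [694.0, 276.0], [458.0, 320.0]] medz 0.024416211133890475
 bar ((569.2477416992188, 219.73629760742188), (155.74989318847656, 37.50308609008789), 78.93531036376953) 1363 0.09420673540417723
```

Call:
{"method": "jog_arm", "body": {"linear": [[0.03,-0.011,0],[0.03,-0.011,0],[0.03,-0.011,0],[0.03,-0.011,0],[0.03,-0.011,0],[0.03,-0.011,0],[0.03,-0.011,0],[0.03,-0.011,0],[0.03,-0.011,0],[0.03,-0.011,0],[0.03,-0.011,0],[0.03,-0.011,0]], "rot": [[0,0,0],[0,0,0],[0,0,0],[0,0,0],[0,0,0],[0,0,0],[0,0,0],[0,0,0],[0,0,0],[0,0,0],[0,0,0],[0,0,0]], "grip": [-1,-1,-1,-1,-1,-1,-1,-1,-1,-1,-1,-1]}}

```text
clock: 1.35
ee_pos: [0.4834, -0.2663, 0.2496]
tool_rot: [0.984, 0.176, -0.0, -0.0]
contact_force: [-0.2, 0.1, 0.4]
opening: 0.0884
gripper_force: 0.0
```

Call:
{"method": "jog_arm", "body": {"linear": [[0,0,0],[0,0,0],[0,0,0],[0,0,0],[0,0,0],[0,0,0],[0,0,0],[0,0,0],[0,0,0],[0,0,0],[0,0,0],[0,0,0],[0,0,0]], "rot": [[0,0,-8],[0,0,-8],[0,0,-8],[0,0,-8],[0,0,-8],[0,0,-8],[0,0,-8],[0,0,-8],[0,0,-8],[0,0,-8],[0,0,-8],[0,0,-8],[0,0,0]], "grip": [-1,-1,-1,-1,-1,-1,-1,-1,-1,-1,-1,-1,-1]}}

```text
clock: 2.65
ee_pos: [0.4824, -0.2673, 0.2495]
tool_rot: [0.527, 0.85, 0.0, -0.0]
contact_force: [-0.1, -0.2, 0.6]
opening: 0.0878
gripper_force: 0.0
```

```bash
python3 - <<'E'
from h import *
s=get_state(); C=cam("wrist",s); im,d=snapshot("wrist"); save("w1",im); np.savez("w1.npz",im=im,d=d,T=C[4])
print(s["clock"],s["ee_pos"],np.degrees(s["joints"]),R.from_quat(s["tool_rot"]).as_matrix().round(3))
P=cloud(C,d,np.c_[[a.ravel() for a in np.mgrid[0:480,0:640][::-1]]].T)
for lo,hi in((.005,.015),(.05,.065)):
    m=(P[:,2]>lo)&(P[:,2]<hi)&(np.hypot(P[:,0]-.483,P[:,1]+.269)<.13); print(m.sum(),np.median(P[m][:,2]),cv2.minAreaRect(P[m][:,:2].astype(np.float32)*1000))
E
```

```text
2.65 [ 0.48244327 -0.26730531  0.24949901] [-4.12904961e+01  2.19882304e+01  7.40888025e+01  1.70725211e-03
  8.39564335e+01 -6.76294372e+01] [[-0.444  0.896 -0.   ]
 [ 0.896  0.444  0.   ]
 [ 0.001 -0.    -1.   ]]
10305 0.010921876086727067 ((499.05224609375, -261.7165222167969), (165.93829345703125, 100.69197845458984), 26.982698440551758)
719 0.05677180675438043 ((481.9310302734375, -269.73785400390625), (10.980687141418457, 59.10951232910156), 26.522729873657227)
```

View pics/w1.png

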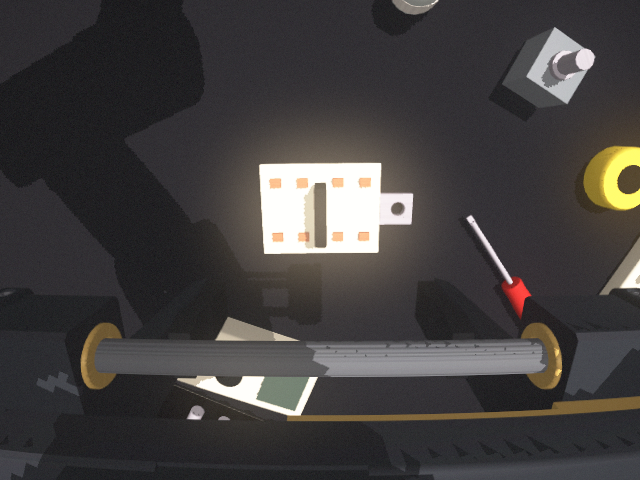

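The wrist view shows the board centred at about (321,208) with the lug to the right, and the bar at (320,215) lined up under the jaws. I'll descend and grip.

Call:
{"method": "jog_arm", "body": {"linear": [[-0.002,-0.001,0.02],[0,0,0.03],[0,0,0.03],[0,0,0.03],[0,0,0.03],[0,0,0.03],[0,0,0.02],[0,0,0.012],[0,0,0.009],[0,0,0],[0,0,0],[0,0,0],[0,0,0],[0,0,0],[0,0,0],[0,0,0],[0,0,0],[0,0,0]], "rot": [[0,0,0],[0,0,0],[0,0,0],[0,0,0],[0,0,0],[0,0,0],[0,0,0],[0,0,0],[0,0,0],[0,0,0],[0,0,0],[0,0,0],[0,0,0],[0,0,0],[0,0,0],[0,0,0],[0,0,0],[0,0,0]], "grip": [-1,-1,-1,-1,-1,-1,-1,-1,-1,-1,1,1,1,1,1,1,1,1]}}

```text
clock: 4.5
ee_pos: [0.4825, -0.2696, 0.0387]
tool_rot: [0.528, 0.849, 0.0, -0.0]
contact_force: [-0.0, 0.1, 0.4]
opening: 0.0263
gripper_force: 0.0
```

Call:
{"method": "jog_arm", "body": {"linear": [[0,0,0],[0,0,0],[0,0,0],[0,0,0],[0,0,0],[0,0,-0.01],[0,0,-0.02],[0,0,-0.03],[0,0,-0.03],[0,0,-0.03],[0,0,-0.03],[0,0,0]], "rot": [[0,0,0],[0,0,0],[0,0,0],[0,0,0],[0,0,0],[0,0,0],[0,0,0],[0,0,0],[0,0,0],[0,0,0],[0,0,0],[0,0,0]], "grip": [1,1,1,1,1,1,1,1,1,1,1,1]}}

```text
clock: 5.7
ee_pos: [0.4834, -0.2703, 0.1927]
tool_rot: [0.528, 0.849, -0.001, 0.004]
contact_force: [-1.0, -0.3, -4.0]
opening: 0.0116
gripper_force: 30.0
```

Call:
{"method": "jog_arm", "body": {"linear": [[0,0,0],[0,0,0],[0,0,0],[0,0,0],[0,0,0],[0.015,-0.003,0],[0.03,-0.005,0],[0.03,-0.005,0],[0.03,-0.005,0],[0.03,-0.005,0],[0.03,-0.005,0],[0.03,-0.005,0],[0.03,-0.005,0],[0.03,-0.005,0],[0.03,-0.005,0],[0.03,-0.005,0],[0.03,-0.005,0],[0.015,-0.003,0],[0,0,0],[0,0,0]], "rot": [[0,0,7.4],[0,0,7.4],[0,0,7.4],[0,0,7.4],[0,0,7.4],[0,0,0],[0,0,0],[0,0,0],[0,0,0],[0,0,0],[0,0,0],[0,0,0],[0,0,0],[0,0,0],[0,0,0],[0,0,0],[0,0,0],[0,0,0],[0,0,0],[0,0,0]], "grip": [1,1,1,1,1,1,1,1,1,1,1,1,1,1,1,1,1,1,1,1]}}

```text
clock: 7.7
ee_pos: [0.4888, 0.0958, 0.1882]
tool_rot: [0.769, 0.639, -0.001, -0.0]
contact_force: [0.0, 0.4, -3.2]
opening: 0.0115
gripper_force: 30.0
```

```bash
python3 - <<'E'
from h import *
s=get_state(); C=cam("wrist",s); im,d=snapshot("wrist"); save("w2",im); np.savez("w2.npz",im=im,d=d,T=C[4])
print(s["clock"],s["ee_pos"],np.degrees(s["joints"]),R.from_quat(s["tool_rot"]).as_matrix().round(3))
P=cloud(C,d,np.c_[[a.ravel() for a in np.mgrid[0:480,0:640][::-1]]].T)
for lo,hi in((.018,.029),(.087,.099),(.040,.050),(.12,.2)):
    m=(P[:,2]>lo)&(P[:,2]<hi)
    if hi<.11: m&=(np.hypot(P[:,0]-.583,P[:,1]-.218)<.18)
    print(lo,m.sum(),np.median(P[m][:,2]),cv2.minAreaRect(P[m][:,:2].astype(np.float32)*1000))
E
```

```text
7.7 [0.48884209 0.09576211 0.18818605] [-2.55418033e+00  1.99738066e+01  8.82678373e+01 -1.21630891e-02
  7.18322289e+01  8.01568673e+00] [[ 0.183  0.983 -0.001]
 [ 0.983 -0.183 -0.   ]
 [-0.    -0.001 -1.   ]]
0.018 27854 0.02483413612588614 ((557.926513671875, 207.8579864501953), (119.72126007080078, 235.32815551757812), 79.37858581542969)
0.087 8882 0.09481103365808853 ((565.7925415039062, 192.1483612060547), (91.03883361816406, 37.1246452331543), 79.35267639160156)
0.04 7306 0.045970068273815 ((614.6055297851562, 194.84844970703125), (113.75337982177734, 131.20338439941406), 79.23367309570312)
0.12 31709 0.16028881588615718 ((510.5366516113281, 112.34304809570312), (65.49952697753906, 170.40911865234375), 75.83142852783203)
```

View pics/w2.png

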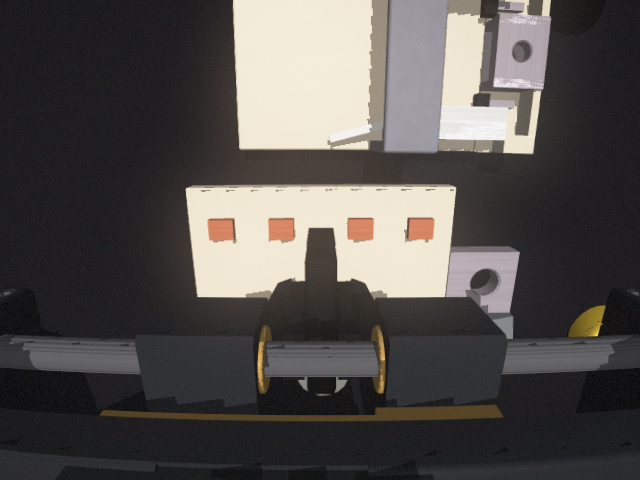

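The picture shows the fork hole at (522,51), the lug hole at (485,281), the guard bar from column 388 to 446, and the board hanging level. Next I'll compute both hole positions and the two angles.

```bash
python3 - <<'E'
from h import *
z=np.load("w2.npz"); im=z["im"]; C=list(cam("wrist")); C[4]=z["T"]
g=cv2.cvtColor(im,cv2.COLOR_RGB2GRAY)
def hole(x,y,zz,r):
    w=g[y-r:y+r,x-r:x+r]; m=(w<95).astype(np.uint8); n,l,s,c=cv2.connectedComponentsWithStats(m)
    k=l[r,r]; print("hole px",s[k],c[k]+[x-r,y-r],np.median(w)); return plane(C,c[k]+[x-r,y-r],zz)[0]
F=hole(522,51,.0465,20); L=hole(485,281,.160,24)
print("fork",F,"lug",L)
def line(pts,zz):
    p=plane(C,pts,zz); v,_,_=np.split(np.ravel(cv2.fitLine(p[:,:2].astype(np.float32),2,0,.01,.01)),[2,3]); return np.degrees(np.arctan2(v[1],v[0])),p
# board far long edge (row ~186): first cream row per column from 165
def edge(cols,r0,r1,down):
    o=[]
    for c in cols:
        col=g[r0:r1,c].astype(int); k=np.argmax(np.diff(col)) if down else np.argmin(np.diff(col)); o.append((c,r0+k+.5))
    return np.array(o)
print("board yaw",line(edge(range(200,445,4),170,200,True),.160)[0])
print("dock yaw",line(edge(range(250,375,4),140,160,False),.024)[0])
a=np.radians(-10.7); D=F[:2]-.08*np.array([np.cos(a),np.sin(a)]); print("dock origin",D)
E
```

```text
hole px [   0    0   40   40 1453] [521.23675155  50.58224363] 172.0
hole px [  9  12  28  22 441] [484.14512472 279.42176871] 170.0
fork [0.66172033 0.20478571 0.0465    ] lug [0.57196656 0.082479   0.16      ]
board yaw -10.667448
dock yaw -9.462567
dock origin [0.58311131 0.21963904]
```

Call:
{"method": "jog_arm", "body": {"linear": [[0.02,-0.01,0],[0.027,-0.014,0],[0.03,-0.015,0],[0.03,-0.015,0],[0.02,-0.01,0],[0.01,-0.005,0],[0,0,0],[0,0,0.015],[0,0,0.025],[0,0,0.025],[0,0,0.025],[0,0,0.02],[0,0,0.007],[0,0,0]], "rot": [[0,0,0],[0,0,0],[0,0,0],[0,0,0],[0,0,0],[0,0,0],[0,0,0],[0,0,0],[0,0,0],[0,0,0],[0,0,0],[0,0,0],[0,0,0],[0,0,0]], "grip": [1,1,1,1,1,1,1,1,1,1,1,1,1,1]}}

```text
clock: 9.15
ee_pos: [0.4476, 0.2419, 0.0713]
tool_rot: [0.77, 0.637, -0.001, -0.0]
contact_force: [-0.0, -0.2, -3.3]
opening: 0.0117
gripper_force: 30.0
```

```bash
python3 - <<'E'
from h import *
s=get_state(); C=cam("wrist",s); im,d=snapshot("wrist"); save("w3",im); np.savez("w3.npz",im=im,d=d,T=C[4])
print(s["clock"],s["ee_pos"],s["contact_force"],R.from_quat(s["tool_rot"]).as_matrix().round(3))
print(cam("wrist",s)[4].round(3).tolist())
E
```

```text
9.15 [0.4475643  0.24190316 0.07128909] [-0.04581916 -0.19105865 -3.3144458 ] [[ 0.187  0.982 -0.001]
 [ 0.982 -0.187 -0.001]
 [-0.001 -0.001 -1.   ]]
[[0.983, -0.179, -0.051, 0.46], [-0.186, -0.945, -0.269, 0.311], [-0.0, 0.274, -0.962, 0.207], [0.0, 0.0, 0.0, 1.0]]
```

View pics/w3.png

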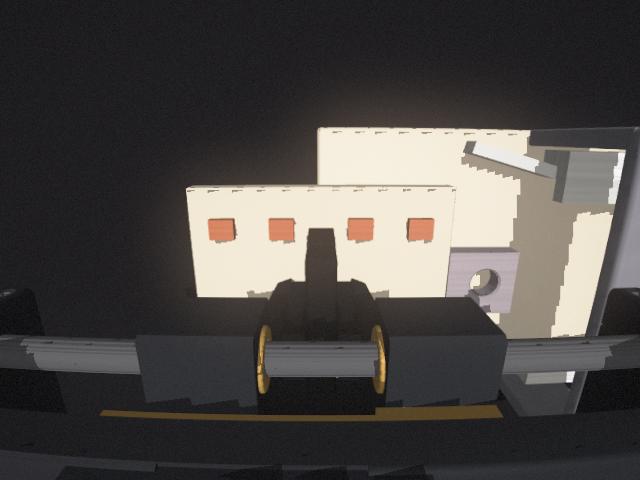

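The board is held behind the slot: its far edge is at row 187, the apron's far edge at row 129, the apron's rear edge at column 319, and the lug tip at column 516. I'll compute the lateral offset and the relative yaw.

```bash
python3 - <<'E'
from h import *
z=np.load("w3.npz"); im=z["im"]; C=list(cam("wrist")); C[4]=z["T"]; d=z["d"]
g=cv2.GaussianBlur(cv2.cvtColor(im,cv2.COLOR_RGB2GRAY),(3,3),0).astype(int)
def edge(cols,r0,r1):
    return np.array([(c,r0+np.argmax(np.diff(g[r0:r1,c]))+.5) for c in cols])
u=np.array([np.cos(np.radians(-10.7)),np.sin(np.radians(-10.7))]); n=np.array([-u[1],u[0]])
zb=np.median(cloud(C,d,[(x,y) for x in range(200,440,5) for y in (200,210,215)])[:,2]); zf=np.median(cloud(C,d,[(x,150) for x in range(330,430,5)])[:,2]); print("z",zb,zf)
for nm,e,zz in(("board",edge(range(200,445,4),175,197),zb),("dock",edge(range(330,520,4),118,140),zf)):
    p=plane(C,e,zz)[:,:2]; v=np.ravel(cv2.fitLine(p.astype(np.float32),2,0,.01,.01)); print(nm,"yaw",np.degrees(np.arctan(v[1]/v[0])),"n",np.median(p@n),np.std(p@n))
r=plane(C,[(318.5,150),(318.5,170)],zf)[:,:2]; t=plane(C,[(516.5,270),(516.5,290)],zb)[:,:2]
print("apron rear u",r@u,"lug tip u",t@u, "tcp u,n",get_state()["ee_pos"][:2]@u,get_state()["ee_pos"][:2]@n)
E
```

```text
z 0.04330414625822897 0.024812659735311937
board yaw -11.307679 n 0.37053890334787853 0.0007076783913822553
dock yaw -10.861909 n 0.39810122988846164 0.0001929755002690624
apron rear u [0.39335667 0.39333508] lug tip u [0.49552629 0.49740961] tcp u,n 0.3951424216773059 0.3212229752363792
```

Call:
{"method": "jog_arm", "body": {"linear": [[0.0026,0.01,0],[0,0.02,0],[0,0.01,0],[0,0,0.003],[0,0,0.003],[0,0,0]], "rot": [[0,0,0],[0,0,0],[0,0,0],[0,0,0],[0,0,0],[0,0,0]], "grip": [1,1,1,1,1,1]}}

```text
clock: 9.8
ee_pos: [0.4862, 0.2381, 0.0653]
tool_rot: [0.77, 0.638, -0.001, -0.0]
contact_force: [0.3, 0.3, -3.6]
opening: 0.0115
gripper_force: 30.0
```

Call:
{"method": "jog_arm", "body": {"linear": [[0,0,0.001],[0,0,0]], "rot": [[0,0,0],[0,0,0]], "grip": [1,1]}}

```text
clock: 10.0
ee_pos: [0.4867, 0.2382, 0.0647]
tool_rot: [0.77, 0.638, -0.0, -0.0]
contact_force: [-0.4, 0.6, -4.0]
opening: 0.0114
gripper_force: 30.0
```

Call:
{"method": "jog_arm", "body": {"linear": [[0,0,0.001],[0,0,0]], "rot": [[0,0,0],[0,0,0]], "grip": [1,1]}}

```text
clock: 10.2
ee_pos: [0.487, 0.238, 0.0637]
tool_rot: [0.77, 0.638, -0.0, -0.0]
contact_force: [0.1, -0.0, -3.6]
opening: 0.0117
gripper_force: 30.0
```

Call:
{"method": "jog_arm", "body": {"linear": [[0,0.004,0.0005],[0,0.005,0],[0,0.005,0],[0,0.004,0],[0,0,0]], "rot": [[0,0,0],[0,0,0],[0,0,0],[0,0,0],[0,0,0]], "grip": [1,1,1,1,1]}}

```text
clock: 10.7
ee_pos: [0.5055, 0.2345, 0.0632]
tool_rot: [0.77, 0.638, 0.0, 0.0]
contact_force: [-0.5, 0.2, -3.6]
opening: 0.0119
gripper_force: 30.0
```

Call:
{"method": "jog_arm", "body": {"linear": [[0,0.004,0],[0,0.004,0],[0,0.004,0],[0,0,0]], "rot": [[0,0,0],[0,0,0],[0,0,0],[0,0,0]], "grip": [1,1,1,1]}}

```text
clock: 11.1
ee_pos: [0.5172, 0.2323, 0.0633]
tool_rot: [0.77, 0.638, 0.0, 0.0]
contact_force: [-0.1, 0.4, -3.9]
opening: 0.0116
gripper_force: 30.0
```

Call:
{"method": "jog_arm", "body": {"linear": [[0,0.003,0],[0,0.003,0],[0,0.002,0],[0,0,0]], "rot": [[0,0,0],[0,0,0],[0,0,0],[0,0,0]], "grip": [1,1,1,1]}}

```text
clock: 11.5
ee_pos: [0.5247, 0.2309, 0.0632]
tool_rot: [0.77, 0.638, 0.0, 0.0]
contact_force: [-0.5, -0.4, -3.1]
opening: 0.0113
gripper_force: 30.0
```

Call:
{"method": "jog_arm", "body": {"linear": [[0,0,0.0006],[0,0,0],[0,0,0],[0,0,0],[0,0,0]], "rot": [[0,0,0],[0,0,0],[0,0,0],[0,0,0],[0,0,0]], "grip": [1,0.6,0.6,0.6,0.6]}}

```text
clock: 12.0
ee_pos: [0.5245, 0.231, 0.0628]
tool_rot: [0.77, 0.638, 0.0, 0.0]
contact_force: [-0.8, -0.5, 0.6]
opening: 0.0174
gripper_force: 0.0
```

Call:
{"method": "jog_arm", "body": {"linear": [[0,0,-0.01],[0,0,-0.02],[0,0,-0.03],[0,0,-0.03],[0,-0.02,0],[0,-0.03,0],[0,-0.025,0],[0,-0.01,0],[0,0,0]], "rot": [[0,0,0],[0,0,0],[0,0,0],[0,0,0],[0,0,0],[0,0,0],[0,0,0],[0,0,0],[0,0,0]], "grip": [0.6,0.6,0.6,0.6,1,1,1,1,1]}}

```text
clock: 12.9
ee_pos: [0.4405, 0.2471, 0.1534]
tool_rot: [0.77, 0.638, 0.0, 0.0]
contact_force: [0.3, -0.4, -0.8]
opening: 0.0002
gripper_force: 0.0
```

Call:
{"method": "jog_arm", "body": {"linear": [[0,0,0],[0,0,0],[0,0,0],[0,0,0],[0,0,0],[0,0,0],[0,0,0],[0,0,0],[0,0,0],[0,0,0],[0,0,0],[0,0,0],[0,0,0]], "rot": [[0,0,-7.5],[0,0,-7.5],[0,0,-7.5],[0,0,-7.5],[0,0,-7.5],[0,0,-7.5],[0,0,-7.5],[0,0,-7.5],[0,0,-7.5],[0,0,-7.5],[0,0,-7.5],[0,0,-7.5],[0,0,0]], "grip": [1,1,1,1,1,1,1,1,1,1,1,1,1]}}

```text
clock: 14.2
ee_pos: [0.4422, 0.2465, 0.1528]
tool_rot: [0.093, 0.996, 0.0, 0.0]
contact_force: [-0.6, 0.1, -0.0]
opening: 0.0007
gripper_force: 0.0
```

```bash
python3 - <<'E'
from h import *
s=get_state(); C=cam("wrist",s); im,d=snapshot("wrist"); np.savez("w4.npz",im=im,d=d,T=C[4])
im2,d2=snapshot("side"); 
save("w4",np.hstack([cv2.resize(im,(400,300)),cv2.resize(im2[280:430,200:400],(400,300))]))
a=np.radians(-10.7);u=np.array([np.cos(a),np.sin(a)]);n=np.array([-u[1],u[0]])
print(s["clock"],s["ee_pos"],s["ee_pos"][:2]@u-.5333,s["ee_pos"][:2]@n,R.from_quat(s["tool_rot"]).as_matrix().round(3),s["opening"])
E
```

```text
14.2 [0.44222701 0.24653261 0.15279088] -0.14453496039572877 0.3243528938079307 [[-0.983  0.186  0.001]
 [ 0.186  0.983  0.   ]
 [-0.001  0.    -1.   ]] 0.0006794483197240294
```

View pics/w4.png

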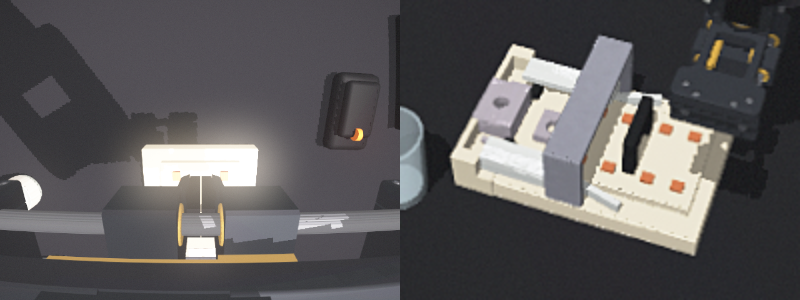

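The board sits straight with its front in the slot; its lug is beyond the bar at (548,125) in the combined picture. I'll lower the shut fingers behind it and push.

Call:
{"method": "jog_arm", "body": {"linear": [[0,0,0.02],[0,0,0.03],[0,0,0.03],[0,0,0.02],[0,0,0.01],[0,0,0.004],[0,0,0]], "rot": [[0,0,0],[0,0,0],[0,0,0],[0,0,0],[0,0,0],[0,0,0],[0,0,0]], "grip": [1,1,1,1,1,1,1]}}

```text
clock: 15.0
ee_pos: [0.4413, 0.2468, 0.0389]
tool_rot: [0.094, 0.996, 0.0, 0.0]
contact_force: [-0.2, -0.3, 0.2]
opening: 0.0005
gripper_force: 0.0
```

Call:
{"method": "jog_arm", "body": {"linear": [[-0.003,0,0],[-0.003,0,0],[-0.003,0,0],[-0.003,0,0],[-0.003,0,0],[0,0,0]], "rot": [[0,0,0],[0,0,0],[0,0,0],[0,0,0],[0,0,0],[0,0,0]], "grip": [1,1,1,1,1,1]}}

```text
clock: 15.6
ee_pos: [0.4561, 0.2439, 0.0387]
tool_rot: [0.094, 0.996, 0.0, 0.0]
contact_force: [-0.3, -0.0, 0.2]
opening: 0.0004
gripper_force: 0.0
```

Call:
{"method": "jog_arm", "body": {"linear": [[-0.004,0,0],[-0.004,0,0],[-0.004,0,0],[-0.004,0,0],[-0.004,0,0],[0,0,0]], "rot": [[0,0,0],[0,0,0],[0,0,0],[0,0,0],[0,0,0],[0,0,0]], "grip": [1,1,1,1,1,1]}}

```text
clock: 16.2
ee_pos: [0.476, 0.2401, 0.0387]
tool_rot: [0.094, 0.996, 0.0, 0.0]
contact_force: [0.2, 0.1, -0.4]
opening: 0.0007
gripper_force: 0.0
```

Call:
{"method": "jog_arm", "body": {"linear": [[-0.004,0,0],[-0.004,0,0],[-0.004,0,0],[-0.004,0,0],[0,0,0]], "rot": [[0,0,0],[0,0,0],[0,0,0],[0,0,0],[0,0,0]], "grip": [1,1,1,1,1]}}

```text
clock: 16.7
ee_pos: [0.4918, 0.2372, 0.0387]
tool_rot: [0.094, 0.996, 0.0, 0.0]
contact_force: [-0.8, -0.3, 0.2]
opening: 0.0009
gripper_force: 0.0
```

```bash
python3 - <<'E'
from h import *
im2,d2=snapshot("side"); im1,d1=snapshot("scene")
save("s5",np.hstack([cv2.resize(im1[195:295,355:465],(400,364)),cv2.resize(im2[280:430,200:380],(400,364))]))
print(get_state()["ee_pos"])
E
```

```text
[0.49119261 0.23722744 0.03867024]
```

View pics/s5.png

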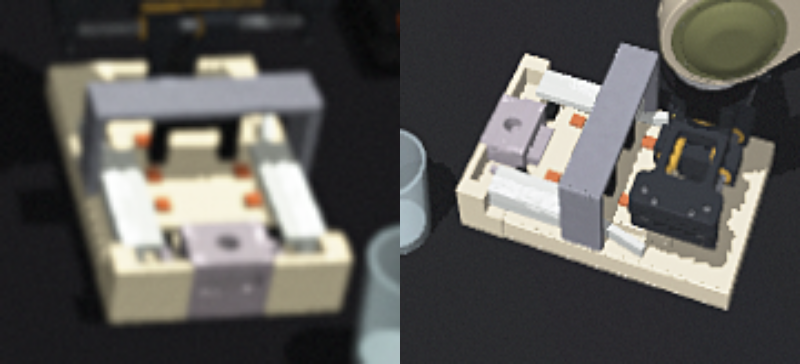

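The lug is just entering the fork and the board is straight, with about 15 mm left. From here I'll push in small steps.

Call:
{"method": "jog_arm", "body": {"linear": [[-0.002,0,0],[-0.002,0,0],[-0.002,0,0],[-0.001,0,0]], "rot": [[0,0,0],[0,0,0],[0,0,0],[0,0,0]], "grip": [1,1,1,1]}}

```text
clock: 17.2
ee_pos: [0.498, 0.2359, 0.0387]
tool_rot: [0.094, 0.996, 0.0, -0.0]
contact_force: [-0.7, 0.5, 0.1]
opening: 0.0003
gripper_force: 0.5
```

Call:
{"method": "jog_arm", "body": {"linear": [[-0.001,0,0],[-0.001,0,0]], "rot": [[0,0,0],[0,0,0]], "grip": [1,1]}}

```text
clock: 17.4
ee_pos: [0.499, 0.2357, 0.0385]
tool_rot: [0.093, 0.996, -0.0, -0.001]
contact_force: [-6.4, 1.7, 3.3]
opening: 0.0001
gripper_force: 3.0
```

Call:
{"method": "jog_arm", "body": {"linear": [[-0.001,0,0],[-0.001,0,0]], "rot": [[0,0,0],[0,0,0]], "grip": [1,1]}}

```text
clock: 17.6
ee_pos: [0.5007, 0.2354, 0.0385]
tool_rot: [0.093, 0.996, -0.0, -0.001]
contact_force: [-5.8, 1.3, 3.1]
opening: 0.0004
gripper_force: 3.0
```

Call:
{"method": "jog_arm", "body": {"linear": [[-0.001,0,0],[-0.001,0,0]], "rot": [[0,0,0],[0,0,0]], "grip": [1,1]}}

```text
clock: 17.8
ee_pos: [0.5027, 0.235, 0.0386]
tool_rot: [0.093, 0.996, -0.0, -0.001]
contact_force: [-4.7, 1.4, 2.4]
opening: 0.0005
gripper_force: 3.0
```

Call:
{"method": "jog_arm", "body": {"linear": [[-0.001,0,0],[-0.001,0,0]], "rot": [[0,0,0],[0,0,0]], "grip": [1,1]}}

```text
clock: 18.0
ee_pos: [0.5046, 0.2347, 0.0385]
tool_rot: [0.093, 0.996, -0.0, -0.001]
contact_force: [-7.4, 2.2, 4.1]
opening: 0.0006
gripper_force: 4.5
```

Call:
{"method": "jog_arm", "body": {"linear": [[-0.001,0,0],[0,0,0]], "rot": [[0,0,0],[0,0,0]], "grip": [1,1]}}

```text
clock: 18.2
ee_pos: [0.5046, 0.2346, 0.0384]
tool_rot: [0.093, 0.996, -0.0, -0.003]
contact_force: [-8.7, 2.2, 5.2]
opening: 0.0004
gripper_force: 4.8
```

Call:
{"method": "jog_arm", "body": {"linear": [[-0.0007,0,0],[0,0,0]], "rot": [[0,0,0],[0,0,0]], "grip": [1,1]}}

```text
clock: 18.4
ee_pos: [0.5047, 0.2346, 0.0384]
tool_rot: [0.093, 0.996, -0.0, -0.003]
contact_force: [-11.1, 3.5, 6.2]
opening: 0.0002
gripper_force: 6.1
```

Call:
{"method": "jog_arm", "body": {"linear": [[-0.001,0,0],[0,0,0]], "rot": [[0,0,0],[0,0,0]], "grip": [1,1]}}

```text
clock: 18.6
ee_pos: [0.5048, 0.2345, 0.0382]
tool_rot: [0.093, 0.996, -0.0, -0.004]
contact_force: [-15.2, 4.8, 7.8]
opening: 0.0004
gripper_force: 7.9
```

Call:
{"method": "jog_arm", "body": {"linear": [[-0.001,0,0],[0,0,0]], "rot": [[0,0,0],[0,0,0]], "grip": [1,1]}}

```text
clock: 18.8
ee_pos: [0.5048, 0.2345, 0.0382]
tool_rot: [0.093, 0.996, -0.001, -0.005]
contact_force: [-19.0, 4.8, 9.6]
opening: 0.0
gripper_force: 9.7
```

Call:
{"method": "jog_arm", "body": {"linear": [[-0.001,0,0],[0,0,0]], "rot": [[0,0,0],[0,0,0]], "grip": [1,1]}}

```text
clock: 19.0
ee_pos: [0.5049, 0.2344, 0.0381]
tool_rot: [0.093, 0.996, -0.001, -0.006]
contact_force: [-23.0, 4.4, 12.8]
opening: 0.0007
gripper_force: 11.5
```

```bash
python3 - <<'E'
from h import *
im2,d2=snapshot("side"); im1,d1=snapshot("scene")
save("s6",np.hstack([cv2.resize(im1[225:285,380:446],(400,364),interpolation=2),cv2.resize(im2[295:365,220:297],(400,364),interpolation=2)]))
E
```

```text
(no output)
```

View pics/s6.png

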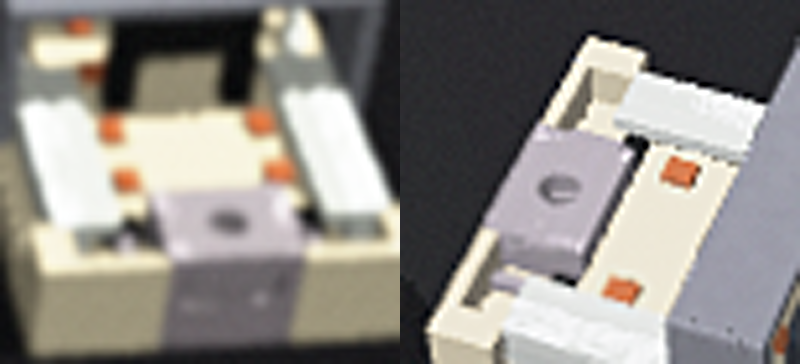

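The slab's edge reaches the fork cheeks and the resistance is now stiff, so the board looks home. I'll back off, lift, and look at the fork from above.

Call:
{"method": "jog_arm", "body": {"linear": [[0.005,0,0],[0.005,0,0],[0.006,0,0],[0,0,-0.02],[0,0,-0.04],[0,0,-0.04],[0,0,-0.04],[0,0,-0.02],[-0.02,0,0],[-0.035,0,0],[-0.035,0,0],[-0.035,0,0],[-0.03,0,0],[-0.015,0,0],[0,0,0],[0,0,0]], "rot": [[0,0,0],[0,0,0],[0,0,0],[0,0,0],[0,0,0],[0,0,0],[0,0,0],[0,0,0],[0,0,0],[0,0,0],[0,0,0],[0,0,0],[0,0,0],[0,0,0],[0,0,0],[0,0,0]], "grip": [1,1,1,1,1,1,1,1,0.2,0.2,0.2,0.2,0.2,0.2,0.2,0.2]}}

```text
clock: 20.7
ee_pos: [0.6612, 0.205, 0.1983]
tool_rot: [0.094, 0.996, -0.0, -0.0]
contact_force: [-0.4, -0.4, -0.0]
opening: 0.0355
gripper_force: 0.0
```

```bash
python3 - <<'E'
from h import *
s=get_state(); C=cam("wrist",s); im,d=snapshot("wrist"); np.savez("w7.npz",im=im,d=d,T=C[4]); save("w7",im)
print(s["clock"],s["ee_pos"],R.from_quat(s["tool_rot"]).as_matrix().round(3),s["opening"],np.degrees(s["joints"]))
E
```

```text
20.7 [0.66120896 0.20499178 0.19832702] [[-0.982  0.186 -0.001]
 [ 0.186  0.982 -0.   ]
 [ 0.001 -0.    -1.   ]] 0.035527432097202695 [ 7.45213070e+00  3.85324311e+01  5.30830209e+01  7.12617844e-04
  8.84172065e+01 -7.18130251e+01]
```

View pics/w7.png

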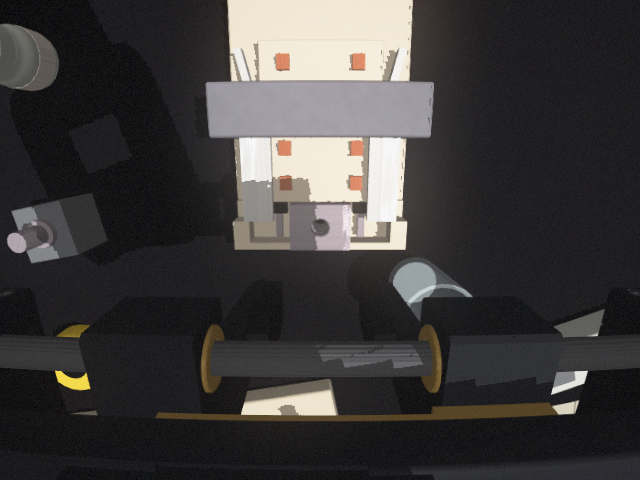

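The view shows the fork hole at (320,227), the board's rear edge near row 41, and the pin's top at (17,243) on its block. Now I'll measure these.

```bash
python3 - <<'E'
from h import *
z=np.load("w7.npz"); im=z["im"]; d=z["d"]; C=list(cam("wrist")); C[4]=z["T"]
g=cv2.cvtColor(im,cv2.COLOR_RGB2GRAY).astype(int)
a=np.radians(-10.75);u=np.array([np.cos(a),np.sin(a)]);n=np.array([-u[1],u[0]])
print(g[218:238:2,308:334:2])
w=g[214:242,304:338]; 
for t in(70,90,110):
    nn,l,s,c=cv2.connectedComponentsWithStats((w<t).astype(np.uint8)); k=l[13,16]; print(t,s[k],c[k]+[304,214])
    H=plane(C,c[k]+[304,214],.0465)[0]; print("fork hole",H)
e=[(x,34+np.argmax(abs(np.diff(g[34:48,x])))+.5) for x in list(range(270,372,6))]; print("rows",[v for _,v in e])
p=plane(C,e,.034)[:,:2]; print("rear->hole u",H[:2]@u-np.median(p@u), "yaw of edge",np.degrees(np.arctan2(*np.ravel(cv2.fitLine(p.astype(np.float32),2,0,.01,.01))[[1,0]])))
f=[(x,193+np.argmax(abs(np.diff(g[193:210,x])))+.5) for x in range(291,350,6)]; print("fork edge u rel hole",np.median(plane(C,f,.0465)[:,:2]@u)-H[:2]@u)
P=cloud(C,d,np.c_[[q.ravel() for q in np.mgrid[0:480,0:640][::-1]]].T); q=P[(np.hypot(P[:,0]-.62,P[:,1]+.04)<.06)]
for lo,hi in((.041,.0495),(.05,.056),(.073,.09)):
    m=(q[:,2]>lo)&(q[:,2]<hi); print(lo,m.sum(),cv2.minAreaRect(q[m][:,:2].astype(np.float32)*1000) if m.sum()>5 else 0,q[m].mean(0))
E
```

```text
[[116 117 115 115 156 164 153 169 182 189 188 188 190]
 [114 114 115  99  76  59  60  66 101 167 189 189 188]
 [113 116 102  81  65  59  60  61  71  93 162 184 188]
 [111 110 118  86  87  86  79  90  87  85 132 186 185]
 [116 107 137  96  89  86  87  87  86  96 109 179 189]
 [113 106 130 108  86  91  89  94 100  89 101 171 184]
 [111 108  96 147 104  88  90  89  85  88 119 184 188]
 [109 109  99  96 100 100  96  96  92  87 147 182 184]
 [110 108 112  99  99  87  88  89  98 139 182 185 188]
 [107 109 108 109 160 153 134 148 163 178 182 182 179]]
70 [  0   0  34  28 926] [320.5237581  227.67278618]
fork hole [0.66218286 0.20464714 0.0465    ]
90 [  9   6  15  13 110] [320.14545455 224.78181818]
fork hole [0.65962599 0.20480119 0.0465    ]
110 [  0   5  25  23 292] [317.21917808 228.96575342]
fork hole [0.6627794  0.20165591 0.0465    ]
rows [np.float64(40.5), np.float64(40.5), np.float64(40.5), np.float64(40.5), np.float64(38.5), np.float64(38.5), np.float64(38.5), np.float64(38.5), np.float64(38.5), np.float64(38.5), np.float64(38.5), np.float64(38.5), np.float64(38.5), np.float64(40.5), np.float64(40.5), np.float64(40.5), np.float64(40.5)]
rear->hole u 0.15203728092047514 yaw of edge 79.29812
fork edge u rel hole -0.023745256577424656
0.041 2184 ((619.895751953125, -39.415313720703125), (52.27651596069336, 50.67761993408203), 88.83685302734375) [ 0.61885839 -0.03377699  0.04685065]
0.05 326 ((619.8407592773438, -37.3484992980957), (24.998933792114258, 22.732208251953125), 7.4075188636779785) [ 0.61935988 -0.03382169  0.052968  ]
0.073 432 ((619.9385986328125, -39.18881607055664), (17.47176170349121, 18.83559226989746), 10.198610305786133) [ 0.61969297 -0.03777656  0.07823471]
```

Call:
{"method": "jog_arm", "body": {"linear": [[0,-0.02,0],[0,-0.035,0],[-0.005,-0.035,0],[0,-0.035,0],[0,-0.035,0],[0,-0.035,0],[0,-0.032,0],[0,-0.02,0],[0,0,0],[0,0,0]], "rot": [[0,0,0],[0,0,0],[0,0,0],[0,0,0],[0,0,0],[0,0,0],[0,0,0],[0,0,0],[0,0,0],[0,0,0]], "grip": [0.2,0.2,0.2,0.2,0.2,0.2,0.2,0.2,0.2,0.2]}}

```text
clock: 21.75
ee_pos: [0.6202, -0.0379, 0.1991]
tool_rot: [0.094, 0.996, 0.0, 0.0]
contact_force: [-0.6, 0.4, 0.4]
opening: 0.0349
gripper_force: 0.0
```

```bash
python3 - <<'E'
from h import *
s=get_state(); C=cam("wrist",s); im,d=snapshot("wrist"); np.savez("w8.npz",im=im,d=d,T=C[4]); save("w8",im)
P=cloud(C,d,np.c_[[q.ravel() for q in np.mgrid[0:480,0:640][::-1]]].T); q=P[(np.hypot(P[:,0]-.62,P[:,1]+.04)<.06)]
X=R.from_quat(s["tool_rot"]).as_matrix()
for lo,hi in((.041,.0495),(.074,.09)):
    m=(q[:,2]>lo)&(q[:,2]<hi); r=cv2.minAreaRect(q[m][:,:2].astype(np.float32)*1000); print(lo,m.sum(),r); print(X.T@(np.r_[np.array(r[0])/1000,.066]-s["ee_pos"]))
print(s["ee_pos"],np.median(q[q[:,2]>.074][:,2]))
z=np.load("w7.npz"); C=list(cam("wrist")); C[4]=z["T"]; P=cloud(C,z["d"],np.c_[[q.ravel() for q in np.mgrid[190:262,280:362][::-1]]].T)
m=(P[:,2]>.043)&(P[:,2]<.05)&(np.hypot(P[:,0]-.662,P[:,1]-.2046)<.036); print("fork plate",m.sum(),cv2.minAreaRect(P[m][:,:2].astype(np.float32)*1000))
E
```

```text
0.041 2579 ((619.891357421875, -40.535057067871094), (50.10481262207031, 50.55843734741211), 89.10801696777344)
[-0.00014838 -0.00264814  0.13310958]
0.074 420 ((619.557373046875, -40.34650421142578), (16.995521545410156, 16.9846134185791), 41.12345886230469)
[ 0.00021487 -0.00252506  0.13310946]
[ 0.62017348 -0.03793828  0.19911038] 0.2774382360888632
fork plate 2733 ((662.0934448242188, 204.65487670898438), (65.2403793334961, 40.47319030761719), 79.20417785644531)
```

Call:
{"method": "jog_arm", "body": {"linear": [[0,-0.0025,0.02],[0,0,0.03],[0,0,0.03],[0,0,0.025],[0,0,0.015],[0,0,0.009],[0,0,0.004],[0,0,0],[0,0,0],[0,0,0],[0,0,0],[0,0,0],[0,0,0],[0,0,0]], "rot": [[0,0,0],[0,0,0],[0,0,0],[0,0,0],[0,0,0],[0,0,0],[0,0,0],[0,0,0],[0,0,0],[0,0,0],[0,0,0],[0,0,0],[0,0,0],[0,0,0]], "grip": [0.2,0.2,0.2,0.2,0.2,0.2,0.2,0.2,1,1,1,1,1,1]}}

```text
clock: 23.2
ee_pos: [0.6205, -0.0411, 0.0664]
tool_rot: [0.093, 0.996, -0.0, 0.001]
contact_force: [-0.4, 0.8, 5.1]
opening: 0.0167
gripper_force: 30.0
```

Call:
{"method": "jog_arm", "body": {"linear": [[0,0,-0.005],[0,0,-0.01],[0,0,-0.02],[0,0,-0.025],[0,0,-0.03],[0,0,-0.03],[0,0,0],[0,0,0]], "rot": [[0,0,0],[0,0,0],[0,0,0],[0,0,0],[0,0,0],[0,0,0],[0,0,0],[0,0,0]], "grip": [1,1,1,1,1,1,1,1]}}

```text
clock: 24.0
ee_pos: [0.62, -0.0411, 0.1858]
tool_rot: [0.094, 0.996, -0.0, 0.0]
contact_force: [0.1, 0.3, -1.4]
opening: 0.0171
gripper_force: 30.0
```

```bash
python3 - <<'E'
from h import *
s=get_state(); C=cam("wrist",s); im,d=snapshot("wrist"); X=R.from_quat(s["tool_rot"]).as_matrix(); print(s["ee_pos"],X.round(4).tolist(),s["opening"])
P=cloud(C,d,np.c_[[q.ravel() for q in np.mgrid[0:480,0:640][::-1]]].T); Q=(P-s["ee_pos"])@X
m=(np.abs(Q[:,1])<.03)&(np.abs(Q[:,0])<.03)&(Q[:,2]>.012)&(Q[:,2]<.09); q=Q[m]
for lo in np.arange(.012,.08,.008):
    k=(q[:,2]>=lo)&(q[:,2]<lo+.008); 
    if k.sum()>5: print(round(lo,3),k.sum(),q[k].min(0).round(4),q[k].max(0).round(4))
sp=np.array([.662,.2047,s["ee_pos"][2]])-s["ee_pos"]; print("to fork, tool axes",X.T@sp)
E
```

```text
[ 0.61996364 -0.04112957  0.18579954] [[-0.9825, 0.1862, 0.0003], [0.1862, 0.9825, -0.0002], [-0.0004, -0.0001, -1.0]] 0.017129540932465284
0.012 571 [ 0.003  -0.0113  0.012 ] [0.0141 0.0111 0.0188]
0.036 68 [ 0.0035 -0.0053  0.0371] [0.0069 0.0051 0.0439]
0.044 93 [ 0.0015 -0.0055  0.044 ] [0.0071 0.0058 0.052 ]
0.052 45 [ 0.0024 -0.0057  0.052 ] [0.007  0.0054 0.0567]
to fork, tool axes [ 4.46816491e-03  2.49357710e-01 -2.43982245e-05]
```

Call:
{"method": "jog_arm", "body": {"linear": [[0,0.015,0],[0,0.03,0],[0.0037,0.035,0],[0,0.035,0],[0,0.035,0],[0,0.035,0],[0,0.03,0],[0,0.02,0],[0,0.0144,0],[0,0,0],[0,0,0]], "rot": [[0,0,0],[0,0,0],[0,0,0],[0,0,0],[0,0,0],[0,0,0],[0,0,0],[0,0,0],[0,0,0],[0,0,0],[0,0,0]], "grip": [1,1,1,1,1,1,1,1,1,1,1]}}

```text
clock: 25.15
ee_pos: [0.6627, 0.2044, 0.1851]
tool_rot: [0.093, 0.996, -0.0, -0.0]
contact_force: [-0.4, -0.8, -1.1]
opening: 0.017
gripper_force: 30.0
```

Call:
{"method": "jog_arm", "body": {"linear": [[0,0,0.015],[0,0,0.02],[0,0,0.015],[0,0,0.01],[0,0,0.005],[0,0,0],[0,0,0]], "rot": [[0,0,0],[0,0,0],[0,0,0],[0,0,0],[0,0,0],[0,0,0],[0,0,0]], "grip": [1,1,1,1,1,1,1]}}

```text
clock: 25.85
ee_pos: [0.6633, 0.2044, 0.1214]
tool_rot: [0.094, 0.996, 0.0, 0.001]
contact_force: [0.1, -0.1, -0.3]
opening: 0.0166
gripper_force: 30.0
```

```bash
python3 - <<'E'
from h import *
s=get_state(); X=R.from_quat(s["tool_rot"]).as_matrix(); print(s["ee_pos"],s["contact_force"])
print("correction", X.T@(np.array([.662,.2047,s["ee_pos"][2]])-s["ee_pos"])-[.0008,0,0])
C=cam("wrist",s); im,d=snapshot("wrist"); save("w9",cv2.resize(im[170:330,220:420],(800,640))[:600])
E
```

```text
[0.66327142 0.20440316 0.12142457] [ 0.12653068 -0.11133067 -0.290722  ]
correction [ 5.04465657e-04  5.46147403e-05 -1.50649119e-06]
```

View pics/w9.png

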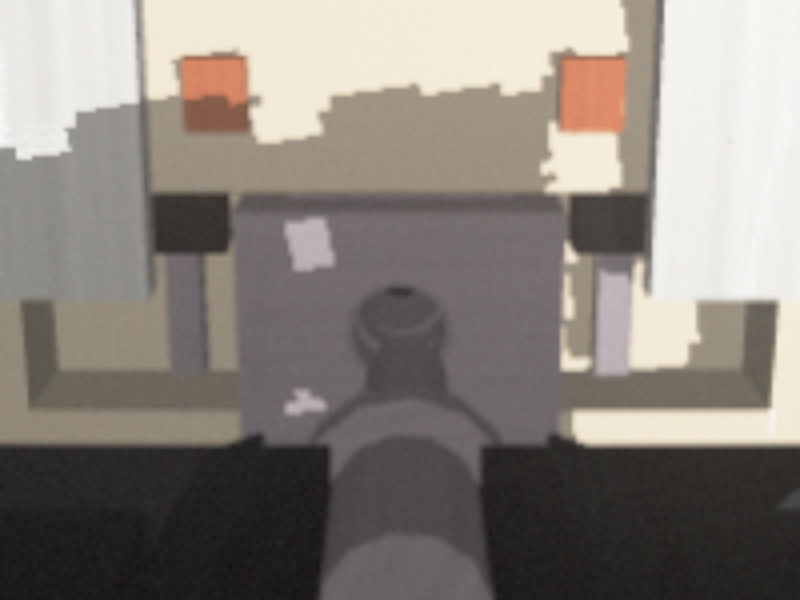

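The pin tip hangs over the fork hole (crop about (400,310)), the columns agree, and the board's edge is hard against the shoes and cheeks. I'll insert the pin slowly.

Call:
{"method": "jog_arm", "body": {"linear": [[0.0005,0,0.005],[0,0,0.005],[0,0,0.005],[0,0,0.004],[0,0,0]], "rot": [[0,0,0],[0,0,0],[0,0,0],[0,0,0],[0,0,0]], "grip": [1,1,1,1,1]}}

```text
clock: 26.4
ee_pos: [0.6621, 0.2047, 0.1007]
tool_rot: [0.093, 0.996, -0.0, -0.001]
contact_force: [-0.5, 0.3, -0.8]
opening: 0.0169
gripper_force: 30.0
```

Call:
{"method": "jog_arm", "body": {"linear": [[0,0,0.003],[0,0,0.003],[0,0,0.003],[0,0,0]], "rot": [[0,0,0],[0,0,0],[0,0,0],[0,0,0]], "grip": [1,1,1,1]}}

```text
clock: 26.8
ee_pos: [0.6623, 0.2047, 0.0921]
tool_rot: [0.093, 0.996, -0.0, -0.0]
contact_force: [0.4, 0.5, -1.2]
opening: 0.017
gripper_force: 30.0
```

Call:
{"method": "jog_arm", "body": {"linear": [[0,0,0.003],[0,0,0.003],[0,0,0.003],[0,0,0]], "rot": [[0,0,0],[0,0,0],[0,0,0],[0,0,0]], "grip": [1,1,1,1]}}

```text
clock: 27.2
ee_pos: [0.6622, 0.2046, 0.083]
tool_rot: [0.093, 0.996, -0.0, -0.0]
contact_force: [-0.1, -0.7, -1.6]
opening: 0.0174
gripper_force: 30.0
```

Call:
{"method": "jog_arm", "body": {"linear": [[0,0,0.003],[0,0,0.003],[0,0,0.003],[0,0,0.003],[0,0,0.003],[0,0,0]], "rot": [[0,0,0],[0,0,0],[0,0,0],[0,0,0],[0,0,0],[0,0,0]], "grip": [1,1,1,1,1,1]}}

```text
clock: 27.8
ee_pos: [0.6622, 0.2047, 0.0681]
tool_rot: [0.093, 0.996, -0.0, -0.0]
contact_force: [-0.1, -0.2, -1.0]
opening: 0.0173
gripper_force: 30.0
```

Call:
{"method": "jog_arm", "body": {"linear": [[0,0,0.001],[0,0,0.001],[0,0,0]], "rot": [[0,0,0],[0,0,0],[0,0,0]], "grip": [1,1,1]}}

```text
clock: 28.1
ee_pos: [0.6624, 0.2047, 0.0666]
tool_rot: [0.094, 0.996, 0.0, -0.0]
contact_force: [-0.9, -0.0, -1.3]
opening: 0.0172
gripper_force: 30.0
```

Call:
{"method": "jog_arm", "body": {"linear": [[0,0,0.001],[0,0,0.0005],[0,0,0]], "rot": [[0,0,0],[0,0,0],[0,0,0]], "grip": [1,1,1]}}

```text
clock: 28.4
ee_pos: [0.6626, 0.2047, 0.0664]
tool_rot: [0.093, 0.996, 0.0, 0.001]
contact_force: [-2.6, -0.3, 5.7]
opening: 0.0172
gripper_force: 30.0
```

Call:
{"method": "jog_arm", "body": {"linear": [[0,0,0.001],[0,0,0]], "rot": [[0,0,0],[0,0,0]], "grip": [1,1]}}

```text
clock: 28.6
ee_pos: [0.6627, 0.2047, 0.0663]
tool_rot: [0.093, 0.996, 0.0, 0.001]
contact_force: [-4.3, -0.7, 12.5]
opening: 0.0169
gripper_force: 30.0
```

The head is on the fork: the TCP height matches the one in the block, and the force is rising. Now I'll release.

Call:
{"method": "jog_arm", "body": {"linear": [[0,0,-0.001],[0,0,0],[0,0,0],[0,0,0],[0,0,0],[0,0,-0.01],[0,0,-0.02],[0,0,-0.03],[0,0,-0.03],[0,0,-0.03],[0,0,0],[0,0,0]], "rot": [[0,0,0],[0,0,0],[0,0,0],[0,0,0],[0,0,0],[0,0,0],[0,0,0],[0,0,0],[0,0,0],[0,0,0],[0,0,0],[0,0,0]], "grip": [1,0.3,0.3,0.3,0.3,0.3,0.3,0.3,0.3,0.3,0.3,0.3]}}

```text
clock: 29.8
ee_pos: [0.6625, 0.2047, 0.1859]
tool_rot: [0.093, 0.996, 0.0, 0.001]
contact_force: [0.1, -0.1, -0.0]
opening: 0.0311
gripper_force: 0.0
```

```bash
python3 - <<'E'
from h import *
s=get_state(); C=cam("wrist",s); im,d=snapshot("wrist")
P=cloud(C,d,np.c_[[q.ravel() for q in np.mgrid[0:480,0:640][::-1]]].T); q=P[np.hypot(P[:,0]-.662,P[:,1]-.2047)<.02]
for lo,hi in((.05,.056),(.072,.1)):
    m=(q[:,2]>lo)&(q[:,2]<hi); print(m.sum(),np.median(q[m][:,2]) if m.any() else 0, cv2.minAreaRect(q[m][:,:2].astype(np.float32)*1000) if m.sum()>4 else 0)
print(s["opening"],s["ee_pos"],s["contact_force"])
E
```

```text
301 0.05332759787101238 ((659.2344970703125, 205.14279174804688), (25.007816314697266, 20.061220169067383), 80.32470703125)
487 0.07931142514871464 ((661.627197265625, 204.84506225585938), (16.9575138092041, 17.230506896972656), 78.43948364257812)
0.031093969869582093 [0.66245459 0.2047284  0.18591898] [ 0.06613014 -0.0727771  -0.01881232]
```

```bash
python3 -c "
from plant import close_job; print(close_job())"
```

```text
the job is handed in; nothing more can be done
None
```

I handed the job in at about 30 s of the 72 s. The board is pushed home against the stop and the pin is through fork and lug with its head on the fork and released. My last depth reading put it upright within about 1 mm of the axis, but the hand-in call did not report a verdict.

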